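# Show the rubber stamp's face to the inspection camera

### The arm

A 7-joint arm with a two-finger parallel gripper is mounted at the origin on a cart in front of the work surface, level with it; the furniture and walls round the work are solid. World frame = base frame: x ahead of the robot, y to its left, z up, the work surface at z = 0. Lengths are in m, angles in rad, forces in N, time in s.
With the tool pointing down it reaches from about 0.425 to 1.025 m from the base axis. Payload 9.4 kg.
Tool frame: the origin (TCP) lies between the finger pads; the fingertips stand 14 mm ahead of it and the grasp point (between the pads) lies 5 mm behind it (manip.tip_extent is the distance from the TCP to the fingertips, in m); z points along the fingers, y is the line along which they close (so a half turn about z gives the same grasp; the last joint's range is limited). The gripper opens to 85 mm and grips with 20 to 120 N. Pads are 22 mm wide; open, the fingers measure 114 mm over their backs; the gripper's body (76 mm by 85 mm) begins 54 mm behind the grasp point. The pads swing forward as they close: fully open they stand 13 mm farther back than shut.
Start: joints at [1.201, 0.599, -0.003, 1.599, 0.002, 0.943, -0.08], TCP at [0.209, -0.694, 0.245] pointing down, gripper open.
Joint ranges: [-2.57, 2.57], [-0.35, 1.97], [-1.29, 1.29], [0.11, 2.56], [-1.05, 4.19], [0.11, 1.86], [-2.63, 2.63]. Speed limits (rad/s): [2.22, 2.22, 3.01, 3.01, 3.14, 3.14, 3.14].

### API

Orientations are given as a unit quaternion [x, y, z, w].
In Python, from bench import manip gives the robot as it stands. The module is installed in compiled form; this text tells all that it offers.
- The arm moves only by the shell command python3 -m jog 'ROWS'. ROWS is JSON, a list of rows, each a list of 3 entries, a list of its own where there are three numbers: the opening in per cent of the stroke, from 0 (shut) to 100 (fully open), then the shift along the world's x, y, z in cm, then the turn, a rotation vector about the world's x, y, z in degrees. A call has 1 to 20 rows; each row shifts and turns the commanded pose from where the row before left it; what a row does not reach is not made up. A row lasts 1/12 s, in which the tool goes at most 41.7 mm and 7.16 degrees, less where a joint would pass 70% of its speed; a pose out of reach is approached as far as the arm can. A call is refused whole if a number of a shift passes 4.17 or a number of a turn 7.16, either way. A call with a gripper value outside its range is refused whole. The fingers move at their own pace and stop on an object; the grip force is fixed at half the most. Time passes only in rows, so rows that do not move let the fingers close. It gives the time, the measured TCP pose, the force, the opening and the grip force at its end, in the units of the state.
- manip.observe(): the state, without advancing time (a new reading comes with each control period).
- manip.capture(name): name is "scene" or "side" or "wrist"; returns the picture (384x512x3 uint8, red, green, blue); there is no depth.
- manip.calibration(name): a dict with "fx", "fy", "cx", "cy" (pixels), "k1" (the pictures are not rectified: a ray, as slopes to the right and down, at radius r is drawn at 1 + k1 r^2 times it, then the intrinsics apply), "rvec" (rotation vector, rad) and "tvec" (3), from world to camera coordinates, as OpenCV has them. Camera axes: x right, y down, z forward; pixel columns grow to the right and rows downward; lengths in m; the calibration is good to about 2 mm. A picture is of the moment at which its call begins: read the wrist's pose just before it. calibration takes no time and is no camera call; for the wrist camera it gives the pose at the moment of the call.
- manip.hand_in(): hands the job in; it is judged then, once.
Trained networks look in the newest picture that a camera, given by its name, has taken for a name from the list of things; names that differ only in an ending like _2 or _b are one class to them, and where a whole thing is asked for, a point or a joint stands for the part that bears it (a point fixed in the world has none). Each returns a list of dicts, best first, with "conf" (0 to 1); they miss things now and then, are a little off and sometimes report something else, mostly with a low value. They report only what shows in the picture. A call takes as long as a camera call. They do not tell look-alikes from the thing itself.
- manip.boxes_of(camera, label): "location" ([column, row] as shares, 0 to 1, of the picture: columns of its width, rows of its height, amid what is visible of it).
- manip.regions_of(camera, label): "pixels" (384x512 bool, what is visible of it) and "location" ([column, row] as shares, 0 to 1, of the picture: columns of its width, rows of its height, amid what is visible of it).
- manip.tip_of(camera, label): "location" ([column, row] as shares, 0 to 1, of the picture: columns of its width, rows of its height: a listed point, or the origin of a listed thing).
The state is a dict: "t": time; "q": joint angles; "qd": joint speeds; "joint_torque": joint torques, N m; "tool_pos": TCP position; "ee_rot": TCP orientation; "contact_force": force on the tool from outside, world axes, zero at the start; "ft_torque": the same for the moment, N m; "gripper_width": finger opening in m; "grip_force": force on a finger pad.
Only numpy, scipy, OpenCV 4.12 (cv2) and the standard library are available. Lean on these libraries where they do the work, as an engineer would, in place of code of your own. Each camera call takes 0.05 s, during which the arm holds its last target. There are 200 camera calls.

### The job

The rubber stamp's printing face has to be checked for wear. First push the inspection camera along its slide, away from where it is parked, until it clicks into the sprung stop at the far end where the plunger block is; then pick the stamp up off the closed ink pad and hold it in front of the camera with the middle of its printing face 90 mm straight out from the lens, face square to the lens and its long side parallel to the slide. Finish still holding it there, steady in the air; do not touch the camera or its stand with the stamp, and leave the ink pad, note block, stapler and staples box where they are.

Things in the scene. Friction and masses are not known exactly. Their poses are not given: they have to be found in the camera images.
- camera_stand: Fixed metal stand: base plate 100 (x) x 184 mm (y), top 12 mm up, 28 mm high stops at both ends. Origin: centre of underside. x points away from the robot, yaw within 0.3 rad. The slide runs along its y: camera parked towards -y, click stop towards +y. A small plunger block (26x24 mm, 30 mm high) stands behind the slide at x = +78, y = +45 mm.
- carriage (a joint): Travel of the camera carriage along the stand's +y, m: 0 = parked end, 0.09 = far end. Starts between 0 and 0.035 and stays where it is left (friction about 1.2 N). A sprung roller resists from about 0.077 (some 6 N in all; let go there, it slips back); past about 0.086 it pulls the carriage home to 0.090 and holds it there. Home means 0.087 or more.
- thumb_tab (a point): On the carriage's upright black thumb tab, the plate nearest the robot: 12 mm thick along the slide, 24 mm wide across it. This point is in its middle plane, 64 mm above the worktop, 12 mm below the tab's top, 32 mm above the carriage. Axes as the stand. Push its -y side or pinch its thickness. The camera behind it (stand's +x) starts about 18 mm from its back edge and is at most 105 mm high.
- view_point (a point): Point in empty air 90 mm straight out from the middle of the lens, 171 mm above the worktop; travels with the carriage. Its z axis is the line of sight out of the lens: up, leaning 30 degrees back towards the stand's -x (the robot). Its y axis is the slide direction. The middle of the stamp's face belongs here, the stamp's z axis along this z axis.
- stamp_centre (a point): Middle of the rubber stamp, half-way up. Stamp 29 (x) x 62 (y) x 58 mm (z), about 60 g: wooden block 26 x 62 mm up to 18 mm above the face, short neck, round black handle at most 28 mm thick from 27 to 58 mm above the face, to be gripped. z points from the printing face up the handle, y is its long side. Starts upright on the closed ink pad.
- stamp_face (a point): Middle of the stamp's printing face (its underside), 29 mm below stamp_centre along the stamp's z; same axes.
- ink_pad: Closed flat ink pad tin, 79 (x) x 112 (y) x 19 mm, loose on the worktop; origin at the centre of its underside. The stamp stands on its lid. Leave it in place.
- note_block: Note block 77x77x33 mm, loose; origin under its centre. Leave it alone.
- stapler: Stapler 36x146x50 mm, loose; origin under its centre. Leave it alone.
- staples_box: Small staples box 36x68x22 mm, loose; origin under its centre. Leave it alone.
Things that resemble listed ones, but are neither listed nor needed, are in the scene too. Of the things like the part that bears stamp_centre, leave any that is orange, red or turquoise; of the rest the smaller one is meant.

How it is judged:
On the way, in this order (a step that is already met when the one before it is completed fails the run):
1. The camera carriage is home in its click stop while the stamp still stands on the ink pad (value of joint carriage above 0.087 m and distance of stamp_centre from where it was at the start of the episode below 0.03 m), for 0.2 s.
2. The stamp is lifted off the ink pad in the gripper (height (world z) of stamp_centre above 0.08 m and contact force between stamp and the fingers above 1 N), for 0.2 s.
At the end, for the whole second after the job is handed in: Carriage home in the click stop (0.087 m or more); stamp held still by the fingers alone, middle of its face within 15 mm of the point 90 mm out from the lens, face towards the lens and square to it within 0.15 rad, long side within 0.18 rad of the slide direction (value of joint carriage above 0.087 m and distance between stamp_face and view_point below 0.015 m and angle between the z axis of stamp_face and the z axis of view_point, either way round below 0.15 rad and angle between the y axis of stamp_face and the y axis of view_point, either way round below 0.18 rad and angle between stamp_face's own z axis and vertical below 0.9 rad and contact force between stamp and the fingers above 1 N and contact force between stamp and camera_stand below 0.1 N and linear speed of stamp below 0.02 m/s and angular speed of stamp below 0.2 rad/s); the arm keeps its last pose, push and grip.
It fails at once if the stamp knocks against the camera or its stand (contact force between stamp and camera_stand above 1 N).
It fails at once if the ink pad is shifted by more than 30 mm (distance of ink_pad from where it was at the start of the episode above 0.03 m).
It fails at once if the note block, stapler or staples box is shifted by more than 20 mm (distance of any of note_block, stapler, staples_box from where it was at the start of the episode above 0.02 m).
It also fails if it takes over 51 s, if anything falls off the work surface, if the arm or the gripper's body presses on something with over 40 N, if the wrist force passes 120 N, or if a joint passes its speed limit or range.

## Working session

There is one attempt and no reset: what is moved stays moved. The work goes in short steps, Python scripts to look and compute and a shell command to move; the robot and the scene stay as the last step left them, time stands still between calls to the robot, and variables do not carry over. Pictures are saved under pics/ and viewed, at most 10 in all, crops included, and the job is handed in when it is done.

```bash
mkdir -p pics; python3 - <<'E'
from bench import manip
import cv2,numpy as np
a=manip.capture("scene");b=manip.capture("side")
cv2.imwrite("pics/a.png",a[:,:,::-1]);cv2.imwrite("pics/b.png",b[:,:,::-1])
for c in("scene","side"):
  k=manip.calibration(c);print(c,{i:np.round(v,3).tolist() for i,v in k.items()})
  for l in("thumb_tab","view_point","stamp_centre","ink_pad","camera_stand","note_block","stapler","staples_box"):
    print(l,[(np.round(np.array(d["location"])*[512,384],1).tolist(),round(d["conf"],2)) for d in manip.tip_of(c,l)])
s=manip.observe();print(s["t"],s["tool_pos"],s["ee_rot"],s["gripper_width"])
E
```

```text
scene {'fx': 346.754, 'fy': 346.754, 'cx': 262.569, 'cy': 191.175, 'k1': 0.019, 'rvec': [0.649, -2.479, 1.375], 'tvec': [0.478, 0.284, 0.862]}
thumb_tab [([293.4, 180.3], 0.98)]
view_point []
stamp_centre [([187.5, 312.2], 0.81), ([218.5, 262.8], 0.8), ([263.7, 287.8], 0.69), ([184.7, 247.3], 0.66), ([245.8, 232.9], 0.66)]
ink_pad [([219.7, 280.1], 0.89), ([236.6, 362.7], 0.4)]
camera_stand [([279.5, 197.2], 0.56)]
note_block [([193.6, 224.6], 0.94)]
stapler [([348.0, 181.2], 0.68)]
staples_box [([238.8, 361.5], 0.71)]
side {'fx': 347.473, 'fy': 347.473, 'cx': 247.788, 'cy': 190.106, 'k1': -0.091, 'rvec': [0.611, -2.332, 1.526], 'tvec': [0.486, 0.229, 0.912]}
thumb_tab [([279.6, 183.4], 0.56)]
view_point [([272.0, 201.4], 0.18)]
stamp_centre [([178.6, 234.2], 0.78), ([212.5, 241.9], 0.72), ([252.7, 261.4], 0.71), ([231.4, 222.4], 0.66), ([185.5, 278.4], 0.63)]
ink_pad [([211.2, 259.5], 0.7)]
camera_stand [([270.8, 203.1], 0.79)]
note_block [([186.0, 220.4], 0.91)]
stapler [([329.6, 187.0], 0.84)]
staples_box [([232.8, 315.1], 0.83), ([268.0, 200.0], 0.28)]
0.9 [ 0.2092323  -0.69412975  0.24526783] [ 9.89304768e-01  1.45863207e-01 -1.85915111e-05 -1.49637327e-05] 0.0855881421265526
```

View pics/a.png

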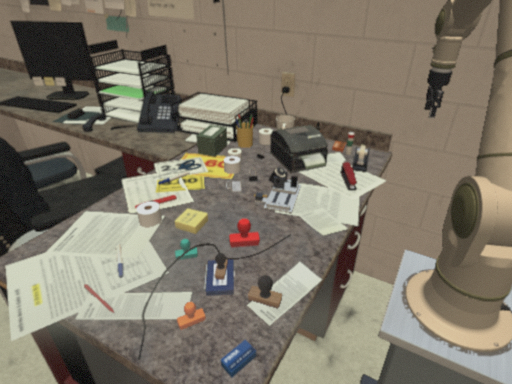

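View pics/b.png

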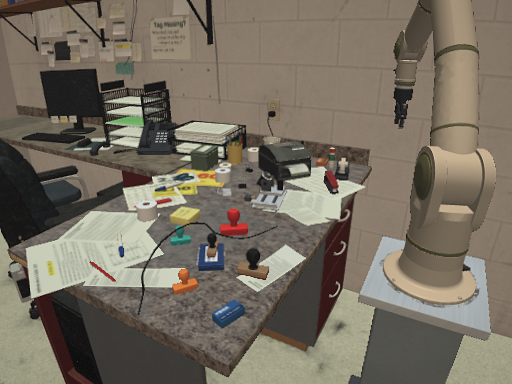

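The closed pad with its stamp shows at scene (219,270) and side (212,250). The larger brown stamp is at (264,290), with orange, red and turquoise decoys around them. The stand is at about (283,190) and the stapler at (348,178). Next I'll turn these into positions.

```bash
cat > h.py <<'E'
from bench import manip
import cv2,numpy as np
from scipy.spatial.transform import Rotation as R
def ray(c,uv,k=None):
    k=k or manip.calibration(c)
    K=np.array([[k["fx"],0,k["cx"]],[0,k["fy"],k["cy"]],[0,0,1.]])
    p=cv2.undistortPoints(np.array([[uv]],float),K,np.array([k["k1"],0,0,0.]))[0,0]
    M=R.from_rotvec(np.ravel(k["rvec"])).as_matrix()
    return -M.T@np.ravel(k["tvec"]), M.T@np.array([*p,1])
def atz(c,uv,z,k=None):
    o,d=ray(c,uv,k);return o+d*(z-o[2])/d[2]
def tri(rs):
    A=0;b=0
    for o,d in rs:
        d=d/np.linalg.norm(d);P=np.eye(3)-np.outer(d,d);A=A+P;b=b+P@o
    return np.linalg.solve(A,b)
def proj(c,X,k=None):
    k=k or manip.calibration(c)
    K=np.array([[k["fx"],0,k["cx"]],[0,k["fy"],k["cy"]],[0,0,1.]])
    return cv2.projectPoints(np.array(X,float).reshape(-1,3),np.ravel(k["rvec"]),np.ravel(k["tvec"]),K,np.array([k["k1"],0,0,0.]))[0][:,0]
E
python3 - <<'E'
from h import *
np.set_printoptions(precision=3,suppress=True)
T={"tab":((293.4,180.3),(279.6,183.4),.064),"stamp":((218.5,262.8),(212.5,241.9),.048),"pad":((219.7,280.1),(211.2,259.5),0),"stand":((279.5,197.2),(270.8,203.1),0),"note":((193.6,224.6),(186,220.4),0),"stapler":((348,181.2),(329.6,187),0),"box":((238.8,361.5),(232.8,315.1),0),"brown":((263.7,287.8),(252.7,261.4),.04),"red":((245.8,232.9),(231.4,222.4),.03)}
for n,(a,b,z) in T.items(): print(n,atz("scene",a,z),atz("side",b,z),tri([ray("scene",a),ray("side",b)]))
print(ray("scene",(256,192))[0],ray("side",(256,192))[0])
k=manip.calibration("wrist");print(ray("wrist",(256,192))); print(k["fx"])
a=cv2.imread("pics/a.png")[150:230,230:380];b=cv2.imread("pics/b.png")[150:230,220:370]
cv2.imwrite("pics/c.png",np.hstack([cv2.resize(x,(400,214),interpolation=3) for x in(a,b)]))
E
```

```text
tab [ 0.564 -0.258  0.064] [ 0.562 -0.254  0.064] [ 0.568 -0.269  0.057]
stamp [0.565 0.207 0.048] [0.561 0.201 0.048] [0.558 0.21  0.054]
pad [0.556 0.219 0.   ] [0.556 0.219 0.   ] [0.555 0.219 0.001]
stand [ 0.599 -0.223  0.   ] [ 0.572 -0.2    0.   ] [ 0.633 -0.312 -0.062]
note [0.768 0.063 0.   ] [0.769 0.068 0.   ] [ 0.776  0.057 -0.007]
stapler [ 0.416 -0.462  0.   ] [ 0.422 -0.462  0.   ] [ 0.415 -0.447  0.007]
box [0.389 0.386 0.   ] [0.385 0.377 0.   ] [0.381 0.391 0.014]
brown [0.424 0.216 0.04 ] [0.42  0.218 0.04 ] [0.426 0.21  0.032]
red [0.579 0.046 0.03 ] [0.593 0.049 0.03 ] [0.576 0.063 0.042]
[0.144 0.742 0.693] [0.05  0.886 0.577]
(array([ 0.285, -0.672,  0.374]), array([-0.273, -0.091, -0.958]))
281.5167224262107
```

View pics/c.png

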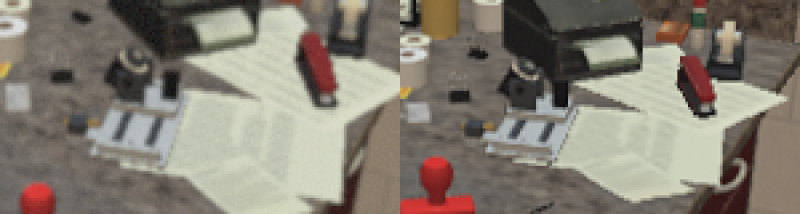

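Everything agrees to about 1 cm: tab near (0.565,-0.258), stamp near (0.56,0.205). The crop shows the tab as a black upright at the stand's right, with the dark printer just behind it. I'll fly closer for a wrist view.

```bash
python3 -m jog '[[100,[2.9,3,0],[0,0,0]],[100,[2.9,3,0],[0,0,0]],[100,[2.9,3,0],[0,0,0]],[100,[2.9,3,0],[0,0,0]],[100,[2.9,3,0],[0,0,0]],[100,[2.9,3,0],[0,0,0]],[100,[2.9,3,0],[0,0,0]],[100,[2.9,3,0],[0,0,0]],[100,[2.9,3,0],[0,0,0]],[100,[2.9,3,0],[0,0,0]],[0,[0,0,0],[0,0,0]],[0,[0,0,0],[0,0,0]]]'
python3 - <<'E'
from h import *
np.set_printoptions(precision=3,suppress=True)
k=manip.calibration("wrist");a=manip.capture("wrist");cv2.imwrite("pics/d.png",a[:,:,::-1])
for l,z in(("thumb_tab",.064),("camera_stand",0),("stapler",0)):
    for d in manip.tip_of("wrist",l):
        uv=np.array(d["location"])*[512,384];print(l,uv,d["conf"],atz("wrist",uv,z,k))
s=manip.observe();print(s["tool_pos"],s["contact_force"],s["gripper_width"])
E
```

```text
t: 1.9
tool_pos: [0.5014, -0.3917, 0.2453]
ee_rot: [0.989, 0.149, 0.0, -0.0]
contact_force: [-0.4, -1.5, 0.8]
gripper_width: 0.0639
grip_force: 0.0
thumb_tab [161.382  86.784] 0.91 [ 0.569 -0.271  0.064]
thumb_tab [286.003 235.085] 0.38 [ 0.448 -0.45   0.064]
camera_stand [144.384  64.205] 0.94 [ 0.588 -0.224  0.   ]
stapler [288.102 237.389] 0.93 [ 0.418 -0.471  0.   ]
[ 0.498 -0.396  0.245] [ 0.036 -0.608 -0.083] 0.03360120603920386
```

View pics/d.png

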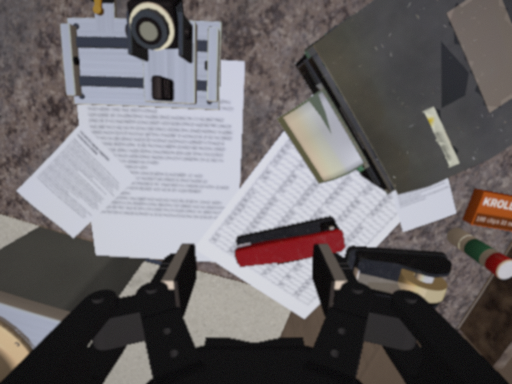

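The wrist view shows the stand with corners at about (75,104), (219,108), (222,22) and (62,22). The thumb tab is at (161,88) and the lens at (150,30). The printer's nearest corner is at (298,58) and the stapler at (290,240). I'll fit the stand pose to these.

```bash
cat >> h.py <<'E'
def stand_fit(k,pts,mod,x0=(.6,-.22,.28)):
    from scipy.optimize import least_squares
    def f(p):
        c,s=np.cos(p[2]),np.sin(p[2]);m=np.array(mod)
        X=np.c_[p[0]+c*m[:,0]-s*m[:,1],p[1]+s*m[:,0]+c*m[:,1],m[:,2]]
        return (proj("wrist",X,k)-np.array(pts)).ravel()
    r=least_squares(f,x0);return r.x,r.fun
E
python3 - <<'E'
from h import *
np.set_printoptions(precision=3,suppress=True)
k=manip.calibration("wrist")
p,e=stand_fit(k,[(75,104),(219,108),(222,22),(62,22)],[(-.05,.092,.014),(-.05,-.092,.014),(.05,-.092,.028),(.05,.092,.028)])
print(p,e)
t=atz("wrist",(161.4,86.8),.064,k)
c,s=np.cos(p[2]),np.sin(p[2]);d=t[:2]-p[:2];print("tab in stand",c*d[0]+s*d[1],-s*d[0]+c*d[1])
for z in(.08,.12,.15):print(atz("wrist",(298,58),z,k),atz("wrist",(322,28),z,k))
a=cv2.imread("pics/d.png")[0:130,40:330];cv2.imwrite("pics/e.png",cv2.resize(a,(800,358),interpolation=3))
E
```

```text
[ 0.582 -0.237  0.245] [ 0.508  3.981  2.39   4.719 -0.391 -2.566 -2.625 -4.713]
tab in stand -0.025019399683187546 -0.03445600051187381
[ 0.63  -0.402  0.08 ] [ 0.661 -0.415  0.08 ]
[ 0.622 -0.398  0.12 ] [ 0.649 -0.409  0.12 ]
[ 0.616 -0.395  0.15 ] [ 0.64  -0.405  0.15 ]
```

View pics/e.png

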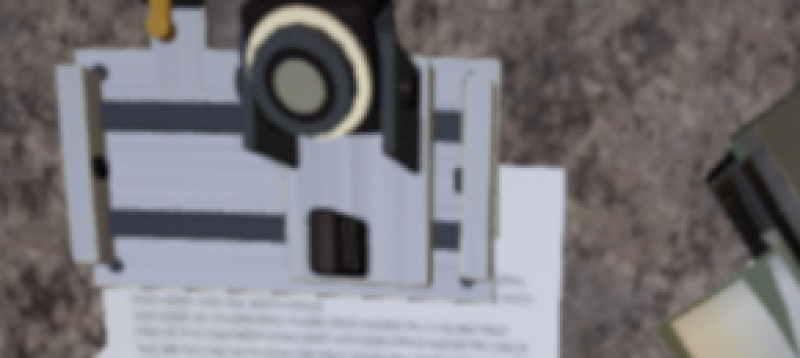

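Refined corners of the base plate (z=12 mm) from the crop: (74,104), (219.4,109), (221.2,21), (68,17.4). The tab top spans 312–366 in the crop, and the printer is well clear on the right.

```bash
python3 - <<'E'
from h import *
np.set_printoptions(precision=4,suppress=True)
k=manip.calibration("wrist")
z=.012
p,e=stand_fit(k,[(74.1,104),(219.4,109.1),(221.2,21),(67.9,17.4)],[(-.05,.092,z),(-.05,-.092,z),(.05,-.092,z),(.05,.092,z)])
print(p,e)
c,s=np.cos(p[2]),np.sin(p[2])
g=lambda v:np.array([c*(v[0]-p[0])+s*(v[1]-p[1]),-s*(v[0]-p[0])+c*(v[1]-p[1])])
w=lambda a,b:np.array([p[0]+c*a-s*b,p[1]+s*a+c*b])
t=atz("wrist",(161.4,86.8),.064,k);tt=g(t);print("tab stand",tt)
tl=[g(atz("wrist",(40+u/2.7586,v/2.7586),.076,k)) for u,v in((311,210),(366,212),(366,240),(311,240))];print(tl)
s0=manip.observe();print(s0["tool_pos"],R.from_quat(s0["ee_rot"]).as_matrix())
for dy in(-.06,-.03):print(dy,w(tt[0]-.003,tt[1]+dy))
print("slide",-s,c)
E
```

```text
[ 0.5854 -0.2341  0.2369] [ 0.2579  0.2334  0.4197  0.9263  0.7111 -0.4605 -1.4759 -0.4687]
tab stand [-0.0285 -0.0365]
[array([-0.0194, -0.0318]), array([-0.0193, -0.0518]), array([-0.0289, -0.0516]), array([-0.0297, -0.0315])]
[ 0.4975 -0.396   0.2453] [[ 0.9581  0.2863 -0.0007]
 [ 0.2863 -0.9581 -0.0006]
 [-0.0008  0.0003 -1.    ]]
-0.06 [ 0.5774 -0.3353]
-0.03 [ 0.5704 -0.3061]
slide -0.23465240970676035 0.9720793417302986
```

```bash
python3 -m jog '[[0,[2.5,2.9,0],[0,0,-1]],[0,[2.5,2.8,0],[0,0,-1]],[0,[2.4,2.8,0],[0,0,-1]],[0,[0,0,-3.5],[0,0,0]],[0,[0,0,-3.5],[0,0,0]],[0,[0,0,-3],[0,0,0]],[0,[0,0,0],[0,0,0]],[0,[0,0,0],[0,0,0]]]'
python3 - <<'E'
from h import *
np.set_printoptions(precision=4,suppress=True)
k=manip.calibration("wrist");a=manip.capture("wrist");cv2.imwrite("pics/f.png",a[:,:,::-1])
for l,z in(("thumb_tab",.064),("camera_stand",0)):
    for d in manip.tip_of("wrist",l):
        uv=np.array(d["location"])*[512,384];print(l,uv,d["conf"],atz("wrist",uv,z,k))
s=manip.observe();print(s["tool_pos"],s["contact_force"],s["gripper_width"])
E
```

```text
t: 2.77
tool_pos: [0.5714, -0.3106, 0.1444]
ee_rot: [0.993, 0.119, -0.002, -0.001]
contact_force: [0.1, -0.8, 0.6]
gripper_width: 0.0003
grip_force: 0.0
thumb_tab [199.4752 203.4048] 0.75 [ 0.5679 -0.2683  0.064 ]
camera_stand [175.0016 149.6064] 0.74 [ 0.592  -0.2276  0.    ]
[ 0.5735 -0.3109  0.1474] [-0.6753  1.0384  0.5409] 8.019210419561998e-05
```

View pics/f.png

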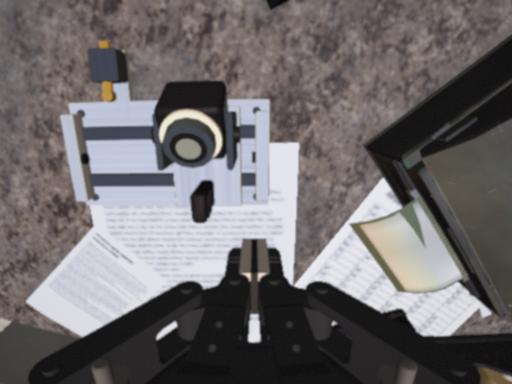

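The closed fingertips are at (255,260) and the tab at (202,203), with the camera behind it. The -y side is clear, so I'll go down and start pushing.

```bash
python3 -m jog '[[0,[0,0,-3.0],[0,0,0]],[0,[0,0,-3],[0,0,0]],[0,[0,0,-1.8],[0,0,0]],[0,[0,0,0],[0,0,0]],[0,[-0.25,1,0],[0,0,0]],[0,[-0.25,1,0],[0,0,0]],[0,[-0.25,1,0],[0,0,0]],[0,[-0.25,1,0],[0,0,0]],[0,[-0.25,1,0],[0,0,0]],[0,[0,0,0],[0,0,0]]]'
```

```text
t: 3.75
tool_pos: [0.5604, -0.2563, 0.0681]
ee_rot: [0.993, 0.121, 0.0, -0.001]
contact_force: [0.1, 0.6, -1.2]
gripper_width: 0.0
grip_force: 0.0
```

```bash
python3 -m jog '[[0,[-0.24,1,0],[0,0,0]],[0,[-0.24,1,0],[0,0,0]],[0,[-0.12,0.5,0],[0,0,0]],[0,[0,0,0],[0,0,0]]]'
python3 - <<'E'
from h import *
np.set_printoptions(precision=4,suppress=True)
k=manip.calibration("wrist");a=manip.capture("wrist");cv2.imwrite("pics/g.png",a[:,:,::-1])
for l,z in(("thumb_tab",.064),("camera_stand",0)):
    for d in manip.tip_of("wrist",l):
        uv=np.array(d["location"])*[512,384];print(l,uv,d["conf"],atz("wrist",uv,z,k))
s=manip.observe();print(s["tool_pos"],s["contact_force"],s["gripper_width"])
E
```

```text
t: 4.08
tool_pos: [0.5539, -0.2325, 0.0671]
ee_rot: [0.993, 0.121, -0.0, -0.001]
contact_force: [-0.2, 1.1, -0.5]
gripper_width: 0.0001
grip_force: 0.0
thumb_tab [213.8112 252.7104] 0.76 [ 0.555  -0.2114  0.064 ]
camera_stand [255.2832 174.6816] 0.91 [ 0.5864 -0.2264  0.    ]
[ 0.5542 -0.2345  0.0671] [ 0.1378  0.1497 -0.7901] -0.00014901027124185538
```

View pics/g.png

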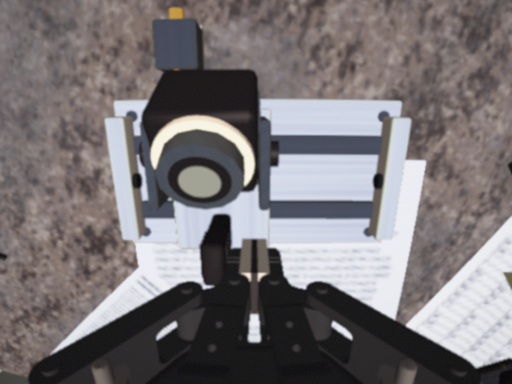

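The finger touches the tab at (215,250). The carriage has moved and about 16 mm remains, so I'll push gently into the click stop.

```bash
python3 -m jog '[[0,[-0.12,0.5,0],[0,0,0]],[0,[-0.07,0.3,0],[0,0,0]],[0,[0,0,0],[0,0,0]]]'; python3 -m jog '[[0,[-0.07,0.3,0],[0,0,0]],[0,[0,0,0],[0,0,0]]]';python3 -m jog '[[0,[-0.07,0.3,0],[0,0,0]],[0,[0,0,0],[0,0,0]]]'
```

```text
t: 4.48
tool_pos: [0.5521, -0.226, 0.0671]
ee_rot: [0.993, 0.12, -0.0, -0.0]
contact_force: [-0.1, -0.3, -0.2]
gripper_width: 0.0002
grip_force: 0.0
t: 4.65
tool_pos: [0.5515, -0.2231, 0.0672]
ee_rot: [0.993, 0.12, -0.0, -0.0]
contact_force: [-0.6, 0.2, 0.1]
gripper_width: -0.0001
grip_force: 0.1
t: 4.82
tool_pos: [0.551, -0.2207, 0.0673]
ee_rot: [0.993, 0.12, 0.0, 0.0]
contact_force: [0.7, -2.2, -0.2]
gripper_width: -0.0
grip_force: 0.9
```

```bash
for i in 1 2; do python3 -m jog '[[0,[-0.07,0.3,0],[0,0,0]],[0,[0,0,0],[0,0,0]]]' | grep -E "tool_pos|contact"; done; python3 -m jog '[[0,[-0.07,0.3,0],[0,0,0]],[0,[0,0,0],[0,0,0]]]' | grep -E "tool_pos|contact"; python3 -m jog '[[0,[-0.07,0.3,0],[0,0,0]],[0,[0,0,0],[0,0,0]]]' | grep -E "tool_pos|contact"
```

```text
tool_pos: [0.5502, -0.2179, 0.0673]
contact_force: [-0.8, -3.7, -1.7]
tool_pos: [0.5494, -0.2139, 0.0672]
contact_force: [0.1, 0.1, -0.7]
tool_pos: [0.5489, -0.2103, 0.0673]
contact_force: [-0.7, -0.0, -0.6]
tool_pos: [0.5487, -0.2097, 0.0674]
contact_force: [2.0, -5.6, -3.9]
```

The force rose, dropped at the click, then the tool stalled at the end stop, so the carriage is home. I'll back off, lift and check.

```bash
python3 -m jog '[[0,[0.3,-1.3,0],[0,0,0]],[0,[0.5,-2,0],[0,0,0]],[0,[0,0,2],[0,0,0]],[0,[0,0,4],[0,0,0]],[0,[0,0,4],[0,0,0]],[0,[0,0,4],[0,0,0]],[0,[-2,0,3],[0,0,0]],[0,[-2,0,0],[0,0,0]],[0,[-2,0,0],[0,0,0]],[0,[0,0,0],[0,0,0]],[0,[0,0,0],[0,0,0]]]'
python3 - <<'E'
from h import *
np.set_printoptions(precision=4,suppress=True)
k=manip.calibration("wrist");np.save("k.npy",k,allow_pickle=True);a=manip.capture("wrist");cv2.imwrite("pics/i.png",cv2.resize(a[:,:,::-1],(800,600),interpolation=3))
for l,z in(("thumb_tab",.064),("camera_stand",0),("view_point",.171)):
    for d in manip.tip_of("wrist",l):
        uv=np.array(d["location"])*[512,384];print(l,uv,d["conf"],atz("wrist",uv,z,k))
s=manip.observe();print(s["tool_pos"],s["contact_force"],s["gripper_width"])
E
```

```text
t: 6.4
tool_pos: [0.4955, -0.2421, 0.2379]
ee_rot: [0.993, 0.119, 0.0, 0.0]
contact_force: [0.6, 0.2, 1.0]
gripper_width: 0.0002
grip_force: 0.0
thumb_tab [217.6    124.4928] 0.61 [ 0.5469 -0.1915  0.064 ]
thumb_tab [195.8912 126.4128] 0.28 [ 0.5397 -0.1697  0.064 ]
camera_stand [261.5808  94.3104] 0.87 [ 0.59   -0.2299  0.    ]
view_point [197.888  126.6816] 0.87 [ 0.5514 -0.1903  0.171 ]
[ 0.4971 -0.2415  0.237 ] [ 0.9238 -1.1477 -0.0915] 7.017255134908497e-06
```

View pics/i.png

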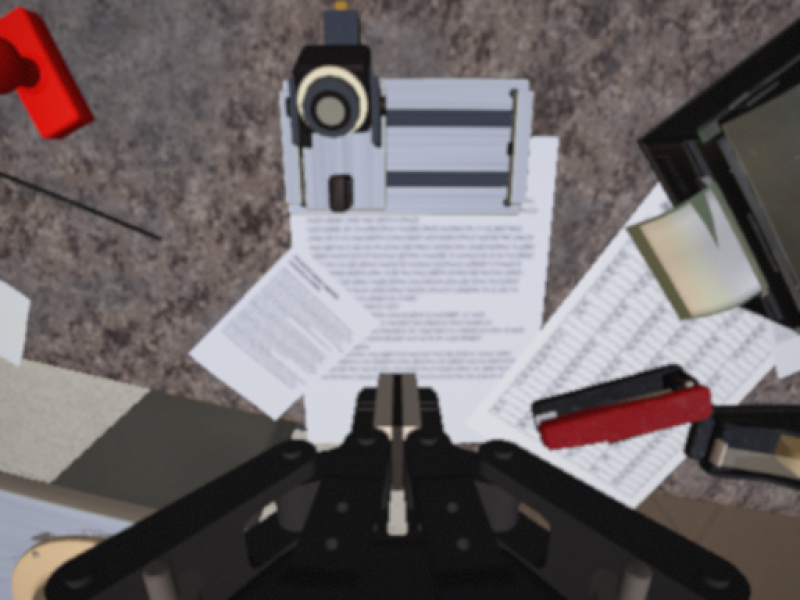

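The carriage is home: the camera is level with the plunger block, with the lens at (330,111) and the tab at (340,190). I'll compute the view point and stamp grasp from here.

```bash
python3 - <<'E'
from h import *
np.set_printoptions(precision=4,suppress=True)
k=np.load("k.npy",allow_pickle=True).item();z=.012
p,e=stand_fit(k,[(186.2,135.7),(337.3,137),(340.5,51.8)],[(-.05,.092,z),(-.05,-.092,z),(.05,-.092,z)])
print(p,e)
L=atz("wrist",(211.2,71),.0931,k);c,s=np.cos(p[2]),np.sin(p[2]);print("lens",L)
zv=np.array([-.5*c,-.5*s,.866]);print("view from lens",L+.09*zv, "zaxis",zv)
w=lambda a,b:np.array([p[0]+c*a-s*b,p[1]+s*a+c*b])
print("tab home exp",w(-.0285,.045),"tab meas",atz("wrist",(217.6,122),.064,k))
d=L[:2]-p[:2];print("lens stand",c*d[0]+s*d[1],-s*d[0]+c*d[1])
E
```

```text
[ 0.5894 -0.23    0.2325] [ 0.9398  0.7225 -2.4274  0.5966  1.4049 -1.2817]
lens [ 0.5944 -0.1794  0.0931]
view from lens [ 0.5506 -0.1897  0.171 ] zaxis [-0.4865 -0.1152  0.866 ]
tab home exp [ 0.5513 -0.1927] tab meas [ 0.5494 -0.191   0.064 ]
lens stand 0.01648121902094462 0.048087603036707144
```

```bash
python3 -m jog '[[100,[-0.2,3.5,0.2],[0,0,0]],[100,[-0.2,3.5,0],[0,0,0]],[100,[-0.2,3.5,0],[0,0,0]],[100,[-0.2,3.5,0],[0,0,0]],[100,[-0.2,3.5,0],[0,0,0]],[100,[-0.2,3.5,0],[0,0,0]],[100,[-0.2,3.5,0],[0,0,0]],[100,[-0.2,3.5,0],[0,0,0]],[100,[-0.2,3.5,0],[0,0,0]],[100,[-0.2,3.5,0],[0,0,0]],[100,[-0.2,3.5,0],[0,0,0]],[100,[0,0,0],[0,0,0]],[100,[0,0,0],[0,0,0]]]'
python3 - <<'E'
from h import *
np.set_printoptions(precision=4,suppress=True)
k=manip.calibration("wrist");np.save("k2.npy",k,allow_pickle=True);a=manip.capture("wrist");cv2.imwrite("pics/j.png",cv2.resize(a[:,:,::-1],(800,600),interpolation=3))
for l,z in(("stamp_centre",.048),("stamp_face",.019),("ink_pad",0)):
    for d in manip.tip_of("wrist",l):
        uv=np.array(d["location"])*[512,384];print(l,uv,d["conf"],atz("wrist",uv,z,k))
s=manip.observe();print(s["tool_pos"],s["q"],s["gripper_width"])
E
```

```text
t: 7.68
tool_pos: [0.4743, 0.1461, 0.2389]
ee_rot: [0.992, 0.122, -0.0, -0.0]
contact_force: [-0.4, -1.2, 0.1]
gripper_width: 0.0853
grip_force: 0.0
stamp_centre [189.3888 202.4832] 0.79 [0.4264 0.213  0.048 ]
stamp_centre [90.88  76.416] 0.72 [0.5417 0.3433 0.048 ]
stamp_centre [213.6064  90.0096] 0.61 [0.5582 0.2105 0.048 ]
stamp_centre [353.8944 106.7904] 0.57 [0.5791 0.0585 0.048 ]
stamp_face [343.1936 104.7936] 0.66 [0.5805 0.0622 0.019 ]
stamp_face [102.4     78.6816] 0.66 [0.5414 0.3455 0.019 ]
stamp_face [198.2976 195.4176] 0.63 [0.4275 0.2078 0.019 ]
ink_pad [216.5248  87.8976] 0.62 [0.5625 0.2145 0.    ]
[0.4745 0.1421 0.2391] [-0.3628  0.336  -0.0563  2.1199  0.0299  0.6871 -1.7713] 0.08575739212195366
```

View pics/j.png

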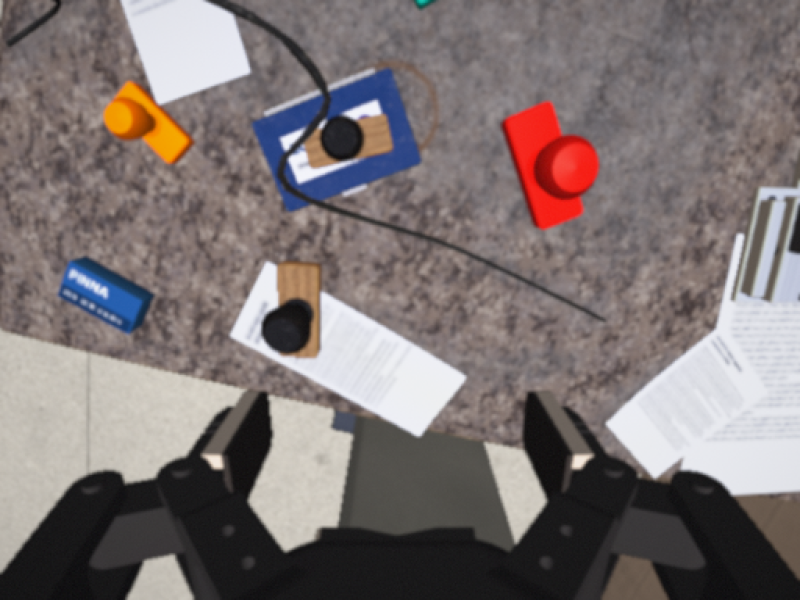

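The target stamp's handle top is at (342,137) on the blue pad, with its wood block spanning (306,165) to (392,150). The larger brown stamp is at (290,310). I'll segment the wood for yaw.

```bash
python3 - <<'E'
from h import *
np.set_printoptions(precision=4,suppress=True)
k=np.load("k2.npy",allow_pickle=True).item()
a=cv2.resize(cv2.imread("pics/j.png"),(512,384),interpolation=cv2.INTER_AREA)
hsv=cv2.cvtColor(a,cv2.COLOR_BGR2HSV)
m=cv2.inRange(hsv,(8,90,90),(22,200,255));m[:, :185]=0;m[:,260:]=0;m[:65]=0;m[115:]=0
n,lab,st,_=cv2.connectedComponentsWithStats(m);print(st)
i=[j for j in range(1,n) if st[j,4]>40]
ys,xs=np.where(np.isin(lab,i));P=np.array([atz("wrist",(x,y),.033,k)[:2] for x,y in zip(xs,ys)])
r=cv2.minAreaRect((P*1000).astype(np.float32));b=cv2.boxPoints(r);print(r,b)
q=cv2.PCACompute((P*1000).astype(np.float32),None)[1];print("pca",q)
print("handle top",atz("wrist",np.array((342,137))*.64,.077,k), "mid handle wall", atz("wrist",np.array((342,140))*.64,.068,k))
q=np.array([[308,167],[392,152]])*.64;A=[atz("wrist",x,.028,k) for x in q];print("edge",A[1]-A[0],A)
q=np.array([[290,210],[420,162],[388,69],[254,122]])*.64;A=np.array([atz("wrist",x,.019,k) for x in q]);print("pad",A.mean(0),A[0]-A[1])
E
```

```text
[[     0      0    512    384 195960]
 [   228     74     23     26    411]
 [   195     83     20     24    237]]
((560.6065063476562, 203.44268798828125), (24.47903823852539, 60.07059860229492), 25.563138961791992) [[536.6047 225.2564]
 [562.5255 171.0661]
 [584.6083 181.629 ]
 [558.6875 235.8193]]
pca [[-0.4652  0.8852]
 [ 0.8852  0.4652]]
handle top [0.5609 0.2018 0.077 ] mid handle wall [0.5594 0.2026 0.068 ]
edge [ 0.0251 -0.0578  0.    ] [array([0.5359, 0.2282, 0.028 ]), array([0.5611, 0.1703, 0.028 ])]
pad [0.5585 0.2121 0.019 ] [-0.059   0.0892  0.    ]
```

The block measures 24.5×60 mm at the expected height, yaw 25.6°, centre (0.5606,0.203), which agrees with the handle. Moving above it.

```bash
python3 -m jog '[[100,[2.2,1.5,0],[0,0,3]],[100,[2.2,1.5,0],[0,0,3]],[100,[2.2,1.5,0],[0,0,3]],[100,[2,1.6,0],[0,0,2.5]],[100,[0,0,-3.5],[0,0,0]],[100,[0,0,-3.5],[0,0,0]],[100,[0,0,-2],[0,0,0]],[100,[0,0,0],[0,0,0]],[100,[0,0,0],[0,0,0]],[100,[0,0,0],[0,0,0]]]'
```

```text
t: 8.72
tool_pos: [0.5612, 0.2038, 0.1505]
ee_rot: [0.976, 0.218, 0.001, -0.0]
contact_force: [0.1, 0.5, -0.1]
gripper_width: 0.0855
grip_force: 0.0
```

```bash
python3 -m jog '[[100,[0,-0.05,-3],[0,0,0]],[100,[0,0,-3],[0,0,0]],[100,[0,0,-2],[0,0,0]],[100,[0,0,-1.3],[0,0,0]],[100,[0,0,0],[0,0,0]],[100,[0,0,0],[0,0,0]]]'; python3 -m jog '[[60,[0,0,0],[0,0,0]],[40,[0,0,0],[0,0,0]],[20,[0,0,0],[0,0,0]],[0,[0,0,0],[0,0,0]],[0,[0,0,0],[0,0,0]],[0,[0,0,0],[0,0,0]],[0,[0,0,0],[0,0,0]],[0,[0,0,0],[0,0,0]],[0,[0,0,0],[0,0,0]],[0,[0,0,0],[0,0,0]]]'
```

```text
t: 9.22
tool_pos: [0.561, 0.204, 0.0575]
ee_rot: [0.976, 0.219, 0.001, -0.0]
contact_force: [-0.2, -0.4, 1.0]
gripper_width: 0.0854
grip_force: 0.0
t: 10.05
tool_pos: [0.5605, 0.2044, 0.0571]
ee_rot: [0.976, 0.219, 0.0, -0.0]
contact_force: [-1.2, 0.3, 7.8]
gripper_width: 0.0248
grip_force: 58.3
```

Gripped at 25 mm with 58 N. Lifting.

```bash
python3 -m jog '[[0,[0,0,0.5],[0,0,0]],[0,[0,0,1.5],[0,0,0]],[0,[0,0,2.5],[0,0,0]],[0,[0,0,3],[0,0,0]],[0,[0,0,3],[0,0,0]],[0,[0,0,3],[0,0,0]],[0,[0,0,3],[0,0,0]],[0,[0,0,2],[0,0,0]],[0,[0,0,0],[0,0,0]],[0,[0,0,0],[0,0,0]],[0,[0,0,0],[0,0,0]]]'
python3 - <<'E'
from h import *
np.set_printoptions(precision=4,suppress=True)
s=manip.observe();print(s["tool_pos"],s["q"])
ks={}
for c in("wrist","scene","side"):
    ks[c]=manip.calibration(c);a=manip.capture(c);cv2.imwrite(f"pics/l_{c}.png",a[:,:,::-1])
    for l in("stamp_centre","stamp_face"):
        for d in manip.tip_of(c,l):print(c,l,np.array(d["location"])*[512,384],d["conf"])
np.save("k3.npy",ks,allow_pickle=True)
Rm=R.from_quat(s["ee_rot"]).as_matrix();t=s["tool_pos"]
for o in(.0,.0475):
    for c in ks:print("exp",c,proj(c,t+Rm[:,2]*o,ks[c]))
E
```

```text
t: 10.97
tool_pos: [0.5597, 0.2036, 0.2407]
ee_rot: [0.976, 0.219, -0.001, 0.0]
contact_force: [0.4, -0.9, -1.1]
gripper_width: 0.025
grip_force: 58.9
[0.5597 0.2036 0.2407] [-0.3689  0.4512 -0.1069  1.9033  0.0655  0.7915 -1.641 ]
wrist stamp_centre [364.8   213.696] 0.98
wrist stamp_centre [316.5184  78.7968] 0.78
wrist stamp_centre [130.816  134.7072] 0.78
wrist stamp_centre [203.1104 261.8112] 0.64
wrist stamp_centre [252.5184 258.3936] 0.55
wrist stamp_face [254.3104 234.0864] 0.93
wrist stamp_face [143.0016 133.5936] 0.93
wrist stamp_face [310.784  79.104] 0.83
wrist stamp_face [204.4928 250.7136] 0.76
wrist stamp_face [355.1232 202.2912] 0.76
wrist stamp_face [505.3952 267.9936] 0.64
wrist stamp_face [505.088  302.5152] 0.34
scene stamp_centre [246.784 232.704] 0.95
scene stamp_centre [183.9104 247.4112] 0.8
scene stamp_centre [265.6256 287.616 ] 0.6
scene stamp_centre [218.7776 206.208 ] 0.51
scene stamp_face [261.376  299.2896] 0.95
scene stamp_face [192.1024 319.9872] 0.91
scene stamp_face [245.6064 240.384 ] 0.8
scene stamp_face [217.9072 215.3088] 0.76
scene stamp_face [187.8016 255.5136] 0.48
side stamp_centre [234.2912 217.9968] 0.86
side stamp_centre [183.6032 279.8976] 0.84
side stamp_centre [207.9232 183.5136] 0.71
side stamp_centre [251.392  262.5024] 0.7
side stamp_centre [180.8896 234.0096] 0.52
side stamp_centre [327.5776 188.0832] 0.5
side stamp_face [236.9024 232.3968] 0.71
side stamp_face [253.0816 274.4064] 0.62
side stamp_face [185.2928 291.4944] 0.6
side stamp_face [212.6848 191.8848] 0.54
side stamp_face [182.6816 242.9952] 0.47
exp wrist [[252.1445 265.7532]]
exp scene [[216.5117 201.843 ]]
exp side [[208.5686 179.5381]]
exp wrist [[252.4924 228.4583]]
exp scene [[217.702  218.2375]]
exp side [[209.5263 196.0365]]
```

The stamp is held as expected, with its face about 38 mm below the TCP. Target TCP is (0.5325,-0.194,0.204), with yaw −12.1° and then a 30° tilt about the slide axis.

```bash
python3 -m jog '[[0,[-0.2,-1.5,0],[0,0,-1.5]],[0,[-0.3,-2.5,0],[0,0,-2.5]],[0,[-0.3,-3,0],[0,0,-2.5]],[0,[-0.3,-3,0],[0,0,-2.5]],[0,[-0.3,-3,0],[0,0,-2]],[0,[-0.2,-3,0],[0,0,-1.1]],[0,[-0.2,-3,0],[0.58,-2.43,0]],[0,[-0.2,-3,0],[1.16,-4.86,0]],[0,[-0.2,-3,0],[1.16,-4.86,0]],[0,[-0.2,-3,0],[1.16,-4.86,0]],[0,[-0.2,-3,0],[1.16,-4.86,0]],[0,[-0.2,-3,0],[1.16,-4.86,0]],[0,[-0.1,-2.8,0],[0.58,-2.43,0]],[0,[0,-2,0],[0,0,0]],[0,[0,-1,0],[0,0,0]],[0,[0,0,0],[0,0,0]],[0,[0,0,0],[0,0,0]]]'
cat > chk.py <<'E'
from h import *
np.set_printoptions(precision=4,suppress=True)
s=manip.observe();M=R.from_quat(s["ee_rot"]);y=.235;c,sn=np.cos(y),np.sin(y)
zv=np.array([-.5*c,-.5*sn,.866]);ys=np.array([-sn,c,0]);V=np.array([.551,-.190,.171])
# stamp was yaw 25.6 while tool 25.3: desired tool = stamp target turned back
Rd=np.c_[np.cross(-ys,-zv),-ys,-zv];
if M.as_matrix()[:,1]@ys>0: Rd=np.c_[np.cross(ys,-zv),ys,-zv]
print("turn deg",np.rad2deg((R.from_matrix(Rd)*M.inv()).as_rotvec()))
print("shift cm",100*(V+.038*zv-s["tool_pos"]),"q",s["q"],"grip",s["grip_force"],s["gripper_width"])
E
python3 chk.py
```

```text
t: 12.83
tool_pos: [0.5333, -0.1624, 0.2394]
ee_rot: [0.97, 0.112, 0.216, -0.03]
contact_force: [-0.0, 0.6, -1.2]
gripper_width: 0.0251
grip_force: 59.0
turn deg [ 0.5788 -4.8683  0.1338]
shift cm [-0.08   -3.2051 -3.5487] q [ 0.6911  0.361  -0.4764  2.2252 -0.2475  0.2153 -0.8359] grip 58.95899472758174 0.025055007587836017
```

```bash
python3 -m jog '[[0,[0,-1,-0.8],[0,0,0]],[0,[0,-1,-0.8],[0,-1,0]],[0,[0,-0.8,-0.8],[0.3,-1.5,0]],[0,[0,-0.4,-0.8],[0.3,-1.5,0]],[0,[0,0,-0.4],[0,-0.9,0]],[0,[0,0,0],[0,0,0]],[0,[0,0,0],[0,0,0]],[0,[0,0,0],[0,0,0]]]'; python3 chk.py
```

```text
t: 13.5
tool_pos: [0.5338, -0.1879, 0.2118]
ee_rot: [0.963, 0.115, 0.243, -0.034]
contact_force: [0.6, -0.4, -1.0]
gripper_width: 0.0249
grip_force: 59.0
turn deg [-0.1388 -1.7081 -0.3413]
shift cm [-0.1248 -0.6526 -0.7912] q [ 0.7918  0.4328 -0.5262  2.256  -0.6073  0.1113 -0.3898] grip 58.995904927141964 0.024925197676338995
```

Joint 6 is near its limit. I'll give back a little tilt, still well within tolerance, and finish the shift.

```bash
python3 -m jog '[[0,[0,0,0],[-0.2,1.2,0]],[0,[0,-0.2,-0.2],[-0.2,0.8,0]],[0,[-0.1,-0.2,-0.3],[0,0,0]],[0,[0,-0.2,-0.3],[0,0,0]],[0,[0,0,0],[0,0,0]],[0,[0,0,0],[0,0,0]]]'; python3 chk.py
```

```text
t: 14.0
tool_pos: [0.5323, -0.1946, 0.2035]
ee_rot: [0.967, 0.115, 0.226, -0.033]
contact_force: [-0.6, -0.5, -1.0]
gripper_width: 0.0247
grip_force: 59.0
turn deg [ 0.1989 -3.7115 -0.2397]
shift cm [0.0268 0.0146 0.0434] q [ 0.7288  0.435  -0.4396  2.2431 -0.5971  0.1457 -0.3979] grip 59.00848226621747 0.024746335279989554
```

```bash
python3 -m jog '[[0,[0.2,0,0],[0.2,-1,0]],[0,[0,0,0],[0,0,0]],[0,[0,0,0],[0,0,0]],[0,[0,0,0],[0,0,0]]]'; python3 chk.py; python3 - <<'E'
from h import *
np.set_printoptions(precision=4,suppress=True)
s=manip.observe();F=s["tool_pos"]+.038*R.from_quat(s["ee_rot"]).as_matrix()[:,2];print("face est",F)
ims=[]
for c in("wrist","scene","side"):
    a=manip.capture(c)[:,:,::-1].copy();k=manip.calibration(c);pf=proj(c,F,k)[0];pv=proj(c,(.551,-.19,.171),k)[0];print(c,"exp",pf,pv)
    for l in("stamp_face","view_point","thumb_tab"):
        for d in manip.tip_of(c,l)[:4]:
            u=np.array(d["location"])*[512,384]
            if np.linalg.norm(u-pf)<45:print(c,l,u,d["conf"])
    x,y=int(pf[0]),int(pf[1]);h=110 if c=="wrist" else 45
    x=min(max(x,h),512-h);y=min(max(y,h),384-h)
    ims.append(cv2.resize(a[y-h:y+h,x-h:x+h],(266,266),interpolation=3))
cv2.imwrite("pics/m.png",np.hstack(ims))
E
```

```text
t: 14.33
tool_pos: [0.5344, -0.1948, 0.2039]
ee_rot: [0.965, 0.114, 0.234, -0.033]
contact_force: [0.8, 0.8, -0.9]
gripper_width: 0.0249
grip_force: 59.0
turn deg [ 0.0212 -2.705  -0.2286]
shift cm [-0.1869  0.0346  0.0051] q [ 0.763   0.4429 -0.4807  2.2472 -0.6199  0.1239 -0.3699] grip 59.00798892136663 0.024942052523811077
face est [ 0.5513 -0.1903  0.1701]
wrist exp [252.4843 234.8041] [251.9296 235.0713]
wrist stamp_face [254.8224 233.0112] 0.94
scene exp [290.0543 162.3551] [290.1084 162.1681]
scene stamp_face [290.2016 160.896 ] 0.64
scene view_point [282.2144 193.8816] 0.24
scene thumb_tab [289.8944 189.888 ] 0.82
side exp [275.5997 162.5306] [275.6409 162.3311]
side stamp_face [274.4832 162.3936] 0.49
side thumb_tab [277.9136 191.808 ] 0.74
```

View pics/m.png

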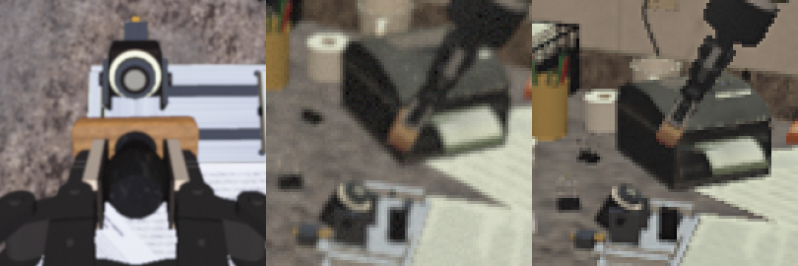

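The stamp sits square in the fingers in all three views. Its block (75–197 in the wrist crop) is centred and parallel to the slide, in line with the lens at (133,78), and the camera is still at the plunger. Handing in.

```bash
python3 -c "
from bench import manip
print(manip.hand_in())"
```

```text
the job is handed in; nothing more can be done
None
```

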